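# Lock up the tool chest

### The arm

A 6-joint arm with a two-finger parallel gripper is mounted at the origin on the work surface. World frame = base frame: x ahead of the robot, y to its left, z up, the work surface at z = 0. Lengths are in m, angles in rad, forces in N, time in s.
With the tool pointing down it reaches from about 0.375 to 0.975 m from the base axis. Payload 3.8 kg.
Tool frame: the origin (TCP) lies midway between the tips of the shut fingers; the grasp point (between the pads) lies 19 mm behind it; z points along the fingers, y is the line along which they close (so a half turn about z gives the same grasp; the last joint's range is limited). The gripper opens to 88 mm and grips with 3 to 60 N. Pads are 18 mm wide; open, the fingers measure 123 mm over their backs; the gripper's body (75 mm by 187 mm) begins 45 mm behind the grasp point.
Start: joints at [-1.151, 0.264, 1.604, -0, 1.274, -0.037], TCP at [0.298, -0.606, 0.239] pointing down, gripper open.
Joint ranges: [-2.63, 2.63], [-0.94, 2.18], [0.31, 2.57], [-1.31, 4.45], [0, 2.66], [-2.55, 2.55]. Speed limits (rad/s): [2.57, 2.57, 3.14, 3.14, 3.14, 3.14].

### API

Orientations are given as a rotation vector (axis times angle).
In Python, from cell import manip, inverse_kinematics, cams, order gives the robot as it stands. Calls block until the motion is done:
- manip.move_pose(position, orientation): joint-space move of the TCP to a pose.
- manip.move_linear(position, rate=0.15, rot=None): straight line of the TCP; rot=None keeps the orientation; rate is the mean speed in m/s.
- manip.set_joints(angles): joint-space move.
- manip.set_gripper(opening, force=None): finger opening in m; force is the grip in N (None keeps the last); returns when the fingers have stopped.
- manip.dwell(seconds).
- inverse_kinematics(position, orientation): joint angles nearest the present ones, or None.
- manip.state(): the state.
- cams.capture(name): name is "scene" or "top" or "wrist"; returns a dict with "image" (400x640x3 uint8, blue, green, red), "z_map" (400x640 float32, m along the optical axis (not along the pixel's ray), 0 where there is no reading), "intrinsics" (3x3 intrinsics, pixels), "position" and "orientation" of the camera in the world; the wrist camera has in their place "T_tool_cam" (4x4, takes a point from camera to tool coordinates, whose origin is the TCP and whose axes are the flange's). Camera axes: x right, y down, z forward; pixel columns grow to the right and rows downward; lengths in m; the calibration is good to about 2 mm. A picture is of the moment at which its call begins: read the wrist's pose just before it.
A pose or a line that the arm cannot do raises manip.IKError and nothing moves.
- order.close_job(): hands the job in; it is judged then, once.
The state is a dict: "clock": time; "joint_pos": joint angles; "joint_velocities": joint speeds; "tau": joint torques, N m; "tool_pos": TCP position; "tcp_rot": TCP orientation; "contact_force": force on the tool from outside, world axes, zero at the start; "moment": the same for the moment, N m; "gripper_width": finger opening in m; "grasp_force": force on a finger pad.
Only numpy, scipy, OpenCV 4.12 (cv2) and the standard library are available. Lean on these libraries where they do the work, as an engineer would, in place of code of your own. Each camera call takes 0.05 s, during which the arm holds its last target. There are 200 camera calls.

### The job

Lock up the plywood tool chest: press its half-open lid fully shut, then swing the steel hasp over so that it lies flat against the chest's front with the staple poking through its slot. Then take the collared locking pin out of the wooden tool block and drop it upright through the staple's loop, in front of the hasp, until its collar rests on the loop; let go of it there. Leave the two other tools standing in the block and do not disturb anything else on the bench.

Things in the scene. Friction and masses are not known exactly. Their poses are not given: they have to be found in the camera images.
- chest: plywood tool chest, fixed to the bench: 200 deep (x) x 280 wide (y), 130 mm tall with the lid shut. Origin: centre of its underside on the bench. Its front (hasp and staple side) faces its own -x, z is up. The lid is a flat board, 24 mm thick, 200 x 280 mm, hinged along the back top edge: hinge line at x +100, z 106 mm
- lid (a joint): lid angle, rad: 0 shut, grows as the front edge rises. A stiff hinge (1 N m of friction, 0.7 kg lid) keeps it where it is left; about 2 to 3 N down near the front edge shuts it
- lid_edge (a point): middle of the lid's top front edge; moves with the lid
- hasp (a joint): hasp angle relative to the lid, rad: 0 hanging flat against the chest's front (with the lid shut), 1.57 sticking straight out from the front, 3.14 standing straight up above the lid's front edge, up to 3.9 leaning back over the lid. Stiff hinge (0.075 N m of friction, 0.1 kg) holds it where it is left; a light push moves it. Narrow closed fingers could poke through its slot: push it between hinge and slot, or on the strap beside the slot
- hasp_hinge (a point): axis of the hasp's hinge, middle; at the lid's front edge. Axis is along the chest's y. With the lid shut it is at x -104, z 124 mm of the chest. The knuckle is 8 mm thick, 48 mm long
- hasp_tip (a point): free end of the hasp, 91 mm from its hinge axis. The hasp is a steel strap 52 mm wide, 4 mm thick, with a slot 36 mm wide from 50 to 76 mm from the hinge axis. When closed it lies 4 to 8 mm off the front face; the staple goes through the slot
- staple (a point): in the staple's loop, the best place for the pin's axis. The staple is a steel U of 6 mm round bar, lying level, 69 mm above the bench (the bar's centre line), sticking out 50 mm from the chest's front. Free opening: 18 mm along the chest's y, and 8 (closed hasp) to 44 mm off the front face; this point is 28 mm off the face, midway along y. Axes as the chest's
- pin: steel locking pin, about 0.1 kg, upright in one of the block's holes: a shank 9 mm thick and 50 mm long, a collar 30 mm across and 5 mm thick above it, then a round grip 16 mm thick, 40 mm long; 95 mm overall. Origin: its foot; z along it towards the grip. In the block its collar rests on the block's top. It is the only one of the three with a wide collar
- pin_neck (a point): on the pin's axis at the underside of the collar, 50 mm above the foot
- pin_grip (a point): on the pin's axis in the grip, 83 mm above the foot, 28 mm above the collar's top: a good place to grip
- block: wooden tool block, fixed, 60 (x) x 170 (y) mm, 60 mm tall, with three 11 mm upright holes at y -55, 0, +55 mm. Origin: centre of its underside
- punch: dark steel punch standing in the block: plain round 17 mm body without collar, its top 105 mm above the bench; leave it there
- driver: screwdriver standing in the block: fat wooden handle 26 mm thick, its top 122 mm above the bench; leave it there
- hammer: claw hammer, 280 mm, lying flat; leave it alone
- mug: white mug, 80 mm across, 90 mm tall; leave it alone
- jar: glass jar with steel lid, 70 mm across, 85 mm tall; leave it alone
- glue: white glue bottle, 60 mm across, 160 mm tall; leave it alone
- tape: tape measure, 60 x 30 mm, 58 mm tall; leave it alone
- offcut: wood offcut, 90 x 45 mm, 35 mm tall; leave it alone
There are look-alikes about, which are no part of the job. Leave any black, pink or turquoise look-alike of the pin alone.

How it is judged:
On the way, in this order (a step that is already met when the one before it is completed fails the run):
1. the lid is pressed shut (value of joint lid below 0.03 rad), for 0.2 s.
2. the hasp lies flat against the front, lid still shut (value of joint lid below 0.03 rad and value of joint hasp below 0.12 rad), for 0.2 s.
At the end, for the whole second after the job is handed in: Lid shut (under 0.03 rad), hasp closed flat (under 0.12 rad), pin at rest upright (within 0.3 rad, grip up) through the staple's loop: its collar's underside -4 to 10 mm above the loop's mid-plane and within 18 mm (x) and 9 mm (y) of the staple point; pin released (all of step 2 and x of pin_neck in the frame of staple between -0.018 and 0.018 m and y of pin_neck in the frame of staple between -0.009 and 0.009 m and z of pin_neck in the frame of staple between -0.004 and 0.01 m and angle between pin's own z axis and vertical below 0.3 rad and linear speed of pin below 0.02 m/s); the robot touches nothing.
It fails at once if another thing on the bench (hammer, mug, jar, glue, tape measure, offcut) was moved more than 40 mm (distance of any of hammer, mug, jar, glue, tape, offcut from where it was at the start of the episode above 0.04 m).
It fails at once if the punch or the screwdriver was knocked or pulled out of the block (moved over 25 mm) (distance of any of punch, driver from where it was at the start of the episode above 0.025 m).
It also fails if it takes over 64 s, if anything falls off the work surface, if the arm or the gripper's body presses on something with over 40 N, if the wrist force passes 120 N, or if a joint passes its speed limit or range.

## Working session

There is one attempt and no reset: what is moved stays moved. The work goes in short steps, each a Python script; the robot and the scene stay as the last script left them, time stands still between calls to the robot, and variables do not carry over. Pictures are saved under pics/ and viewed, at most 10 in all, crops included, and the job is handed in when it is done.

```bash
ls; mkdir -p pics; python3 - <<'E'
from cell import manip,cams
import cv2,numpy as np
for n in ("scene","top"):
    c=cams.capture(n); cv2.imwrite(f"pics/{n}0.png",c["image"]); np.savez(f"{n}0.npz",**c)
    print(n,c["position"],c["orientation"],c["intrinsics"].tolist())
s=manip.state();print(s["clock"],s["tool_pos"],s["tcp_rot"],s["contact_force"])
E
```

```text
pics
scene [1.37114535 0.58576879 0.73935497] [-1.20093738 -2.11764721  1.15145494] [[500.6003666822439, 0.0, 327.9887440831716], [0.0, 500.6003666822439, 199.83071982677214], [0.0, 0.0, 1.0]]
top [0.41402521 0.06991195 1.49880334] [-2.13068078  2.17812831 -0.10499775] [[475.32354591745, 0.0, 318.35546795463114], [0.0, 475.32354591745, 202.5977392314435], [0.0, 0.0, 1.0]]
0.1 [ 0.29743878 -0.60520598  0.2375204 ] [-3.05810651e+00 -7.10826031e-01  6.04414055e-04] [ 0.5839245  -0.47919132  0.20121733]
```

View pics/scene0.png

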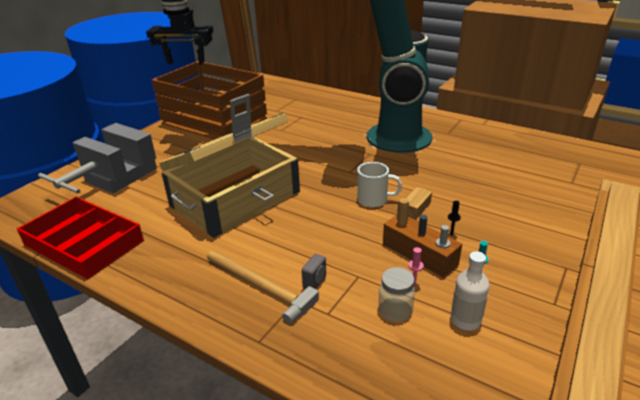

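View pics/top0.png

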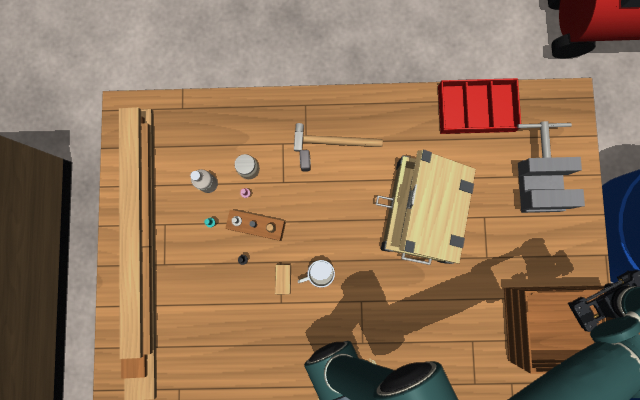

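The scene view shows the chest at (230,185) with its half-open lid and the hasp standing up at (240,117). The staple is at (264,219) and the block at (422,243). In the top view the staple is at (383,200).

Pin candidates in the top view:
- Grey pin in the block with a wide collar, (236,220)
- Punch, (253,223)
- Driver, (270,227)
- Pink look-alike, (246,192)
- Turquoise look-alike, (210,222)
- Black look-alike, (242,259)

By the description I choose the grey collared one at (236,220) and will check it in a crop.

```bash
cat > h.py <<'E'
import numpy as np,cv2
from scipy.spatial.transform import Rotation as R
def pose(c,st=None):
    if "position" in c: return R.from_rotvec(c["orientation"]).as_matrix(),np.array(c["position"])
    T=c["T_tool_cam"]; Rt=R.from_rotvec(st["tcp_rot"]).as_matrix()
    return Rt@T[:3,:3],Rt@T[:3,3]+np.array(st["tool_pos"])
def cloud(c,st=None):
    Rm,p=pose(c,st);K=c["intrinsics"];z=c["z_map"];v,u=np.indices(z.shape)
    P=np.stack([(u-K[0,2])/K[0,0]*z,(v-K[1,2])/K[1,1]*z,z],-1)@Rm.T+p
    P[z<=0]=np.nan
    return P
def ray(c,uv,zp,st=None):
    Rm,p=pose(c,st);K=c["intrinsics"]
    d=Rm@np.array([(uv[0]-K[0,2])/K[0,0],(uv[1]-K[1,2])/K[1,1],1]);return p+d*(zp-p[2])/d[2]
E
python3 - <<'E'
from h import *
t=dict(np.load("top0.npz"));s=dict(np.load("scene0.npz"))
P=cloud(t)
for n,uv,z in [("stapletip",(376,200),.069),("rimBL?",(386,249),.106),("rimTL",(404,157),.106),("hole pin",(236,220),.095),("punch",(253,223),.105),("driver",(270,227),.122)]:
    print(n,ray(t,uv,z).round(3),P[uv[1],uv[0]].round(3))
a=cv2.resize(t["image"][140:275,370:485],None,fx=4,fy=4,interpolation=cv2.INTER_CUBIC)
b=cv2.resize(t["image"][180:260,195:290],None,fx=4,fy=4,interpolation=cv2.INTER_CUBIC)
c=np.zeros((540,460+380,3),np.uint8);c[:a.shape[0],:460]=a;c[:320,460:]=b
cv2.imwrite("pics/crop1.png",c[:,:800])
from cell import cams,manip
w=cams.capture("wrist");print(w["T_tool_cam"].round(3).tolist(),w["intrinsics"].tolist())
E
```

```text
stapletip [ 0.582 -0.082  0.069] [ 0.59  -0.089  0.007]
rimBL? [ 0.434 -0.102  0.106] [ 0.434 -0.102  0.103]
rimTL [ 0.705 -0.166  0.106] [ 0.703 -0.165  0.112]
hole pin [0.529 0.338 0.095] [0.529 0.336 0.102]
punch [0.518 0.286 0.105] [0.518 0.285 0.107]
driver [0.504 0.234 0.122] [0.504 0.233 0.127]
[[0.001, -0.959, -0.283, 0.073], [1.0, 0.001, 0.001, 0.0], [-0.001, -0.283, 0.959, -0.146], [0.0, 0.0, 0.0, 1.0]] [[315.72761193568, 0.0, 319.0770851821339], [0.0, 315.72761193568, 201.75872193942666], [0.0, 0.0, 1.0]]
```

View pics/crop1.png

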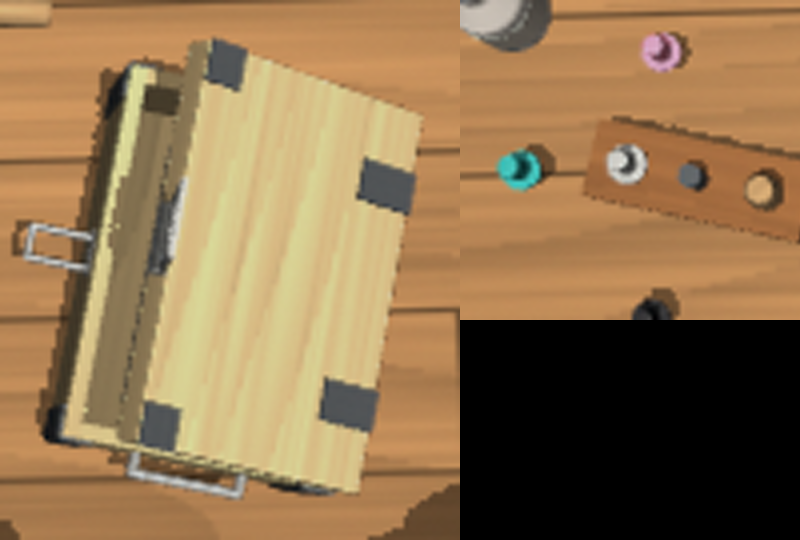

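The crop confirms it: at (625,163) there is a light grey pin with a wide collar in the block. The punch at (692,175) and driver at (763,190) have no collar. Next I measure the lid angle and the chest frame.

```bash
cat >> h.py <<'E'
class F:  # chest frame
    def __init__(s,o,yaw): s.o=np.array(o);s.x=np.array([np.cos(yaw),np.sin(yaw)]);s.y=np.array([-s.x[1],s.x[0]]);s.yaw=yaw
    def w(s,x,y,z): return np.r_[s.o+x*s.x+y*s.y,z]
    def l(s,P): d=P[...,:2]-s.o; return np.stack([d@s.x,d@s.y,P[...,2]],-1)
def down(a):  # tool down, tool x axis at world angle a
    return R.from_matrix(np.array([[np.cos(a),np.sin(a),0],[np.sin(a),-np.cos(a),0],[0,0,-1]])).as_rotvec()
E
python3 - <<'E'
from h import *
from cell import inverse_kinematics as ik
t=dict(np.load("top0.npz"));P=cloud(t)
a=np.array([.434,-.102]);b=np.array([.705,-.166]);y=(b-a)/np.linalg.norm(b-a);yaw=np.arctan2(-y[0],y[1]);x=np.array([np.cos(yaw),np.sin(yaw)])
f=F((a+b)/2+.1*x,yaw);print(f.o,yaw,f.y)
L=f.l(P).reshape(-1,3)
m=(abs(L[:,1])<.11)&(L[:,0]>-.03)&(L[:,0]<.08)&(L[:,2]>.12)
c=np.polyfit(L[m,0],L[m,2],1);print("lid",c,m.sum(),-np.arctan(c[0]))
r=L[m,2]-np.polyval(c,L[m,0]);print(r.std())
m=(abs(L[:,1])<.03)&(L[:,0]<.0)&(L[:,2]>.2);print(L[m][:40].round(3).tolist())
for d in (0,np.pi):
  for X,Y,Z in ((-.075,.06,.13),(-.13,.01,.09),(-.128,0,.2)):
    print(d,ik(f.w(X,Y,Z),down(yaw+d)))
E
```

```text
[ 0.54651601 -0.23132284] -1.8027095313335677 [ 0.97322845 -0.22983993]
lid [-0.53515329  0.18617778] 2730 0.49137317491250804
0.002404230056979078
[[-0.081, 0.028, 0.308], [-0.084, 0.024, 0.311], [-0.081, 0.025, 0.309], [-0.083, 0.022, 0.31], [-0.081, 0.022, 0.311], [-0.081, 0.025, 0.281], [-0.083, 0.019, 0.312], [-0.08, 0.02, 0.31], [-0.077, 0.029, 0.239], [-0.081, 0.021, 0.287], [-0.082, 0.017, 0.312], [-0.08, 0.017, 0.312], [-0.077, 0.025, 0.246], [-0.082, 0.017, 0.296], [-0.081, 0.015, 0.308], [-0.078, 0.028, 0.202], [-0.078, 0.026, 0.218], [-0.075, 0.026, 0.22], [-0.079, 0.02, 0.262], [-0.083, 0.013, 0.304], [-0.081, 0.012, 0.311], [-0.065, 0.029, 0.221], [-0.062, 0.03, 0.217], [-0.079, 0.024, 0.213], [-0.078, 0.023, 0.221], [-0.075, 0.023, 0.223], [-0.08, 0.016, 0.269], [-0.083, 0.009, 0.311], [-0.081, 0.009, 0.313], [-0.064, 0.026, 0.22], [-0.062, 0.026, 0.22], [-0.059, 0.027, 0.221], [-0.056, 0.028, 0.217], [-0.053, 0.029, 0.214], [-0.05, 0.03, 0.216], [-0.078, 0.022, 0.21], [-0.076, 0.021, 0.217], [-0.076, 0.019, 0.235], [-0.079, 0.013, 0.27], [-0.083, 0.006, 0.313]]
0 None
0 None
0 None
3.141592653589793 [-0.30848869  0.29371585  1.7749055   0.          1.07297131 -0.07657548]
3.141592653589793 [-0.22253593  0.24984518  1.91404963  0.          0.97769784  0.00937728]
3.141592653589793 [-0.22579287  0.12401205  1.84259549  0.          1.17498512  0.00612034]
```

```bash
cat > lid.py <<'E'
from h import *
from cell import manip,cams
f=F([.5465,-.2313],-1.8027);rot=down(f.yaw+np.pi)
p=manip.state()["tool_pos"]
manip.set_gripper(0.0)
manip.move_linear([p[0],p[1],.34],rate=.2)
manip.move_pose(f.w(.0,.07,.33),rot)
r=.135
def tp(th,off=0): return f.w(.1-r*np.cos(th)+.024*np.sin(th),.07,.106+r*np.sin(th)+.024*np.cos(th)+off)
manip.move_linear(tp(.49,.02),rate=.15)
f0=np.array(manip.state()["contact_force"])
for th in np.linspace(.45,0,7):
    manip.move_linear(tp(th),rate=.08)
    s=manip.state();print(round(th,2),(np.array(s["contact_force"])-f0).round(1),s["tool_pos"][2].round(4))
for k in range(1,7):
    manip.move_linear(tp(0,-.001*k),rate=.03);s=manip.state();fz=(np.array(s["contact_force"])-f0)[2];print(k,fz.round(1))
    if fz>10:break
manip.dwell(.3)
manip.move_linear(f.w(-.02,.07,.30),rate=.25)
c=cams.capture("top");np.savez("top1.npz",**c);L=f.l(cloud(c)).reshape(-1,3)
m=(abs(L[:,1])<.11)&(L[:,0]>-.08)&(L[:,0]<.08)&(L[:,2]>.1)&(L[:,2]<.16);q=np.polyfit(L[m,0],L[m,2],1);print("lid",q,m.sum())
print(manip.state()["clock"])
E
python3 lid.py
```

```text
0.45 [-0.1  0.1 -0.6] 0.1852
0.38 [ 0.1 -0.1 -1. ] 0.1768
0.3 [-0.4  0.1 -0.7] 0.1678
0.23 [-0.3 -0.2 -0.3] 0.1585
0.15 [ 0.7  0.7 -0.8] 0.149
0.08 [-0.2  0.5 -0.6] 0.1391
0.0 [2.2 0.3 1.6] 0.1305
1 5.0
2 9.9
3 13.2
lid [0.0023655  0.13093244] 2106
8.85
```

The lid is shut: its fitted slope is 0.002. Next I look at the hasp and staple with the wrist camera.

```bash
python3 - <<'E'
from h import *
from cell import manip,cams
f=F([.5465,-.2313],-1.8027);rot=down(f.yaw+np.pi)
manip.move_linear(f.w(-.12,.0,.30),rate=.25)
manip.dwell(.2)
s=manip.state();c=cams.capture("wrist");np.savez("w1.npz",st_p=s["tool_pos"],st_r=s["tcp_rot"],**c)
cv2.imwrite("pics/w1.png",c["image"])
L=f.l(cloud(c,s));m=(abs(L[...,1])<.024)&(L[...,2]>.16)&(L[...,2]<.24)&(L[...,0]<-.08)
q=L[m];print(m.sum());print(q[::max(1,len(q)//20)].round(3).tolist())
if len(q)>10: print("hasp fit dx/dz",np.polyfit(q[:,2],q[:,0],1))
print(s["clock"])
E
```

```text
1327
[[-0.159, -0.024, 0.201], [-0.159, -0.021, 0.201], [-0.158, -0.017, 0.202], [-0.157, -0.013, 0.201], [-0.156, -0.009, 0.202], [-0.155, -0.006, 0.201], [-0.154, -0.003, 0.198], [-0.154, 0.001, 0.199], [-0.152, 0.007, 0.196], [-0.151, 0.012, 0.194], [-0.15, 0.016, 0.193], [-0.149, 0.021, 0.191], [-0.147, -0.02, 0.188], [-0.142, -0.017, 0.182], [-0.138, -0.017, 0.175], [-0.135, -0.008, 0.166], [-0.134, 0.002, 0.167], [-0.134, 0.013, 0.169], [-0.131, -0.023, 0.164], [-0.13, -0.012, 0.163], [-0.128, 0.009, 0.161]]
hasp fit dx/dz [-0.67921079 -0.01988494]
9.6917
```

View pics/w1.png

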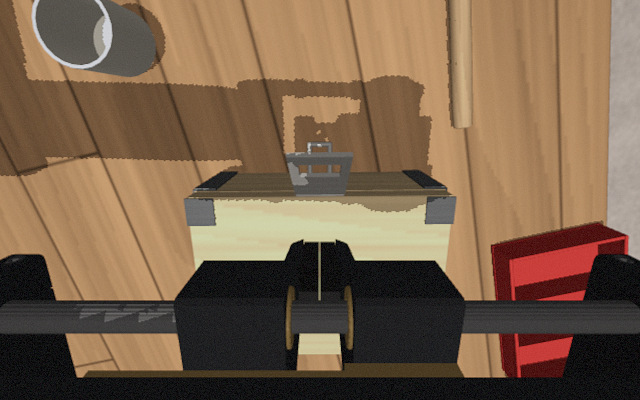

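The picture shows the lid shut, with lid corners at (186,197) and (455,195). The hasp at (320,172) leans forward about 0.6 rad, and the staple is behind it at (319,145). Hasp angle is about 2.55. Now I swing it over.

```bash
cat > hasp.py <<'E'
from h import *
from cell import manip,cams
w=dict(np.load("w1.npz"));st=dict(tool_pos=w["st_p"],tcp_rot=w["st_r"])
f=F([.5465,-.2313],-1.8027);rot=down(f.yaw+np.pi)
for uv in ((186,197),(455,195)): print("corner",f.l(ray(w,uv,.13,st)).round(4))
W=.009;Y=.012
def tp(ph):
    rho=.036+.006*ph/2.8
    d=np.array([-np.sin(ph),-np.cos(ph)]);n=np.array([-np.cos(ph),np.sin(ph)])
    k=np.clip((ph-1.57)/.3,-1,1)
    q=np.array([-.104,.124])+rho*d+.004*n+np.array([W*k,0])
    return f.w(q[0],Y,q[1])
manip.move_linear(f.w(-.06,Y,.25),rate=.25)
manip.move_linear(f.w(-.08,Y,.172),rate=.2)
f0=np.array(manip.state()["contact_force"])
X3=np.r_[f.x,0]
for ph in np.arange(2.8,-.01,-.2):
    manip.move_linear(tp(ph),rate=.12)
    d=np.array(manip.state()["contact_force"])-f0;print(round(ph,1),(d@X3).round(1),d[2].round(1),end="; ")
b=tp(0)
for k in range(1,7):
    manip.move_linear(b+.001*k*X3,rate=.03);d=np.array(manip.state()["contact_force"])-f0;print(k,(d@X3).round(1))
    if d@X3<-6:break
manip.dwell(.3)
manip.move_linear(f.w(-.17,Y,.11),rate=.15)
manip.move_linear(f.w(-.17,0,.26),rate=.3);manip.dwell(.2)
s=manip.state();c=cams.capture("wrist");np.savez("w2.npz",st_p=s["tool_pos"],st_r=s["tcp_rot"],**c)
cv2.imwrite("pics/w2.png",c["image"][:,120:520]);print(s["clock"])
E
python3 hasp.py
```

```text
corner [-0.1035 -0.1371  0.13  ]
corner [-0.1054  0.1419  0.13  ]
2.8 -0.4 -0.6; 2.6 -1.0 -0.5; 2.4 -0.7 0.5; 2.2 -0.5 -0.6; 2.0 -0.3 -0.9; 1.8 -0.4 -0.3; 1.6 0.3 -0.6; 1.4 0.5 -0.5; 1.2 -0.0 -0.3; 1.0 0.8 -0.2; 0.8 0.5 -0.7; 0.6 0.5 -0.9; 0.4 0.6 -1.1; 0.2 -0.2 -0.2; -0.0 -23.9 3.7; 1 -25.6
16.5667
```

View pics/w2.png

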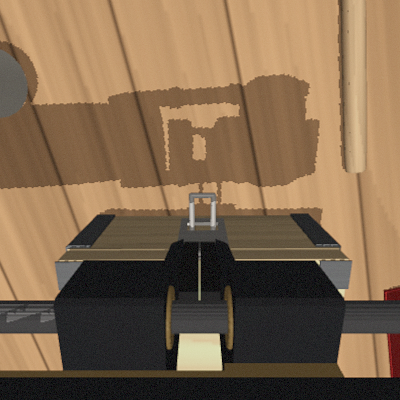

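The hasp lies down against the front, and the staple pokes through its slot around (202,210) in the crop. Next I measure the staple precisely in the wrist and top views and check how flat the hasp is.

```bash
python3 - <<'E'
from h import *
f=F([.5465,-.2313],-1.8027)
w=dict(np.load("w2.npz"));st=dict(tool_pos=w["st_p"],tcp_rot=w["st_r"])
t=dict(np.load("top0.npz"))
for nm,c,s,roi in (("wrist",w,st,(300,185,350,245)),("top",t,None,(372,192,396,210))):
    u0,v0,u1,v1=roi;im=c["image"][v0:v1,u0:u1].astype(int)
    sat=im.max(2)-im.min(2);m=(sat<30)&(im.max(2)>(110 if nm=="wrist" else 130))
    vs,us=np.nonzero(m)
    Q=np.array([f.l(ray(c,(u+u0,v+v0),.069,s)) for u,v in zip(us,vs)])
    Q=Q[(Q[:,0]<-.108)]
    print(nm,len(Q),"x min",np.percentile(Q[:,0],[0,3,10]).round(4),"y",np.percentile(Q[:,1],[0,3,97,100]).round(4))
    for lo in np.arange(-.160,-.108,.006):
        k=(Q[:,0]>=lo)&(Q[:,0]<lo+.006); 
        if k.any(): print(round(lo,3),k.sum(),Q[k,1].min().round(4),Q[k,1].max().round(4))
L=f.l(cloud(w,st));k=(abs(L[...,1])<.026)&(L[...,2]>.075)&(L[...,2]<.12)&(L[...,0]<-.1)&(L[...,0]>-.13)
q=L[k];print(len(q),np.percentile(q[:,0],[5,50,95]).round(4)); print(np.polyfit(q[:,2],q[:,0],1))
k=(abs(abs(L[...,1])-.07)<.03)&(L[...,2]>.05)&(L[...,2]<.1)&(L[...,0]<-.09)&(L[...,0]>-.13);print("face x",np.median(L[k],0))
P=cloud(t)
# block/pin: collar mask in top0
im=t["image"][210:231,226:247].astype(int);sat=im.max(2)-im.min(2);m=(sat<35)&(im.max(2)>120)
vs,us=np.nonzero(m);print("pin mask",len(us),us.min()+226,us.max()+226,vs.min()+210,vs.max()+210)
(cx,cy),r=cv2.minEnclosingCircle(np.stack([us+226,vs+210],1).astype(np.float32));print("collar",cx,cy,r,ray(t,(cx,cy),.065),ray(t,(us.mean()+226,vs.mean()+210),.068))
E
```

```text
wrist 503 x min [-0.1536 -0.1525 -0.1513] y [-0.0156 -0.0133  0.0158  0.0182]
-0.154 101 -0.0131 0.0155
-0.148 53 -0.0131 0.0156
-0.142 54 -0.0132 0.0156
-0.136 55 -0.0132 0.0157
-0.13 56 -0.0133 0.0158
-0.124 94 -0.0156 0.0182
-0.118 82 -0.0156 0.0182
-0.112 8 -0.0123 0.0149
top 55 x min [-0.153  -0.1526 -0.1516] y [-0.0125 -0.012   0.0157  0.0159]
-0.154 16 -0.0114 0.0138
-0.148 6 -0.0101 0.015
-0.142 7 -0.0125 0.0157
-0.136 4 -0.0112 0.0145
-0.13 8 -0.0123 0.0158
-0.124 5 -0.0117 0.014
-0.118 5 -0.0104 0.0153
-0.112 4 -0.0092 0.0159
496 [-0.1133 -0.1127 -0.1123]
[-0.0044573  -0.11232511]
face x [-0.10472214 -0.04042177  0.07764562]
pin mask 62 232 241 216 225
collar 236.33999633789062 220.36000061035156 4.940258979797363 [0.53044935 0.34241819 0.065     ] [0.52905026 0.3420003  0.068     ]
```

The hasp is flat (slope about 0), and both views put the staple centre at chest-local (-0.132, +0.0014). Next I move above the pin and refine with the wrist view.

```bash
python3 - <<'E'
from h import *
from cell import manip,cams
rot=down(-1.8027+np.pi)
manip.set_gripper(.045)
manip.move_pose([.530,.341,.235],rot);manip.dwell(.3)
s=manip.state();c=cams.capture("wrist");np.savez("w3.npz",st_p=s["tool_pos"],st_r=s["tcp_rot"],**c)
cv2.imwrite("pics/w3.png",c["image"]);print(s["clock"],s["tool_pos"])
P=cloud(c,s);d=np.linalg.norm(P[...,:2]-[.530,.341],axis=-1)
for lo,hi in ((.061,.072),(.090,.112)):
    k=(d<.022)&(P[...,2]>lo)&(P[...,2]<hi);im=c["image"].astype(int);k&=(im.max(2)-im.min(2)<35)
    v,u=np.nonzero(k);print(lo,k.sum(),np.nanmedian(P[k],0) if k.any() else 0,u.min() if k.any() else 0,u.max() if k.any() else 0,v.min() if k.any() else 0,v.max() if k.any() else 0, P[k].min(0) if k.any() else 0,P[k].max(0) if k.any() else 0)
E
```

```text
19.2333 [0.53047796 0.34024059 0.23509187]
0.061 376 [0.53319876 0.34912297 0.06504113] 303 332 165 194 [0.51560466 0.32916497 0.06107342] [0.54503809 0.35858665 0.07189125]
0.09 279 [0.53072339 0.34520781 0.1048327 ] 309 326 177 197 [0.52276396 0.33601067 0.09005177] [0.53813791 0.35141674 0.1076952 ]
```

View pics/w3.png

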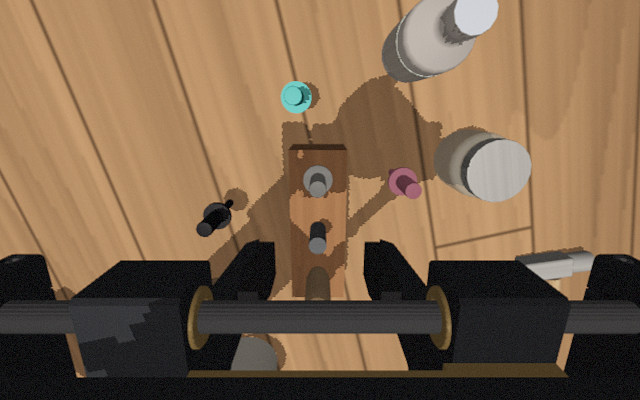

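Picture w3 shows the collared grey pin at (317,181) in the block, with the punch at (317,238) and the driver behind it. The look-alikes stand clear: turquoise (295,97), pink (404,183), black (215,218). Pin axis is about (0.5303, 0.3436), so I grasp and carry it.

```bash
python3 - <<'E'
from h import *
from cell import manip,cams
f=F([.5465,-.2313],-1.8027);rot=down(f.yaw+np.pi)
p=[.5303,.3436]
manip.move_linear([*p,.12],rate=.15)
manip.move_linear([*p,.075],rate=.08)
manip.set_gripper(.0,force=25);s=manip.state();print(s["gripper_width"],s["grasp_force"])
manip.move_linear([*p,.11],rate=.06);manip.move_linear([*p,.22],rate=.2)
g=f.w(-.132,.0014,.20)
manip.move_pose(g,rot);manip.dwell(.3)
s=manip.state();print(s["clock"],s["gripper_width"],s["tool_pos"],f.l(np.array(s["tool_pos"])))
c=cams.capture("wrist");np.savez("w4.npz",st_p=s["tool_pos"],st_r=s["tcp_rot"],**c);cv2.imwrite("pics/w4.png",c["image"][100:340,180:460])
P=f.l(cloud(c,s));k=(abs(P[...,0]+.132)<.03)&(abs(P[...,1])<.025)&(P[...,2]>.13)&(P[...,2]<.20)
q=P[k]
for z in np.arange(.13,.2,.006):
    a=q[(q[:,2]>=z)&(q[:,2]<z+.006)]
    if len(a)>3: print(z.round(3),len(a),"x",a[:,0].min().round(4),a[:,0].max().round(4),"y",a[:,1].min().round(4),a[:,1].max().round(4))
E
```

```text
0.015367733651021466 24.999406831339
24.85 0.015100508181983854 [ 0.578403   -0.10243594  0.20007006] [-0.13274674  0.00143206  0.20007006]
0.136 32 x -0.1372 -0.1324 y -0.0024 0.006
0.142 37 x -0.1373 -0.1331 y -0.0023 0.0059
0.148 32 x -0.137 -0.1348 y -0.0015 0.0058
0.154 6 x -0.1369 -0.1366 y 0.0005 0.0038
0.184 559 x -0.1477 -0.1336 y -0.0126 0.0159
0.19 341 x -0.1477 -0.1328 y -0.0115 0.0157
0.196 107 x -0.1426 -0.134 y -0.0132 0.0164
```

View pics/w4.png

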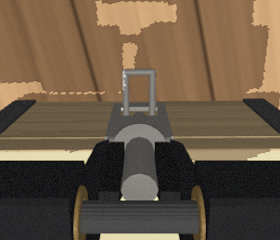

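Picture w4 shows the pin held upright above the staple loop, which is at (140,90). Its shank axis is at local (-0.1327, 0.0018), in line with the loop, so I lower it.

```bash
python3 - <<'E'
from h import *
from cell import manip,cams
f=F([.5465,-.2313],-1.8027)
f0=np.array(manip.state()["contact_force"])
g=lambda z:f.w(-.132,.0012,z)
manip.move_linear(g(.15),rate=.12)
for z in [.138,.126,.114,.102,.094]+list(np.arange(.091,.083,-.001)):
    manip.move_linear(g(z),rate=.06);s=manip.state();d=np.array(s["contact_force"])-f0;print(round(z,3),d.round(1),s["tool_pos"][2].round(4))
    if np.linalg.norm(d)>4:break
manip.dwell(.2);manip.set_gripper(.04);manip.dwell(.3)
manip.move_linear(f.w(-.132,.0012,.20),rate=.15)
manip.move_linear(f.w(-.132-.03,.0012,.26),rate=.2);manip.dwell(.2)
s=manip.state();c=cams.capture("wrist");cv2.imwrite("pics/w5.png",c["image"][100:340,180:460])
P=f.l(cloud(c,s));q=P[(abs(P[...,0]+.132)<.03)&(abs(P[...,1])<.025)&(P[...,2]>.06)&(P[...,2]<.15)]
for z in np.arange(.06,.15,.006):
    a=q[(q[:,2]>=z)&(q[:,2]<z+.006)]
    if len(a)>3: print(z.round(3),len(a),"x",a[:,0].min().round(4),a[:,0].max().round(4),"y",a[:,1].min().round(4),a[:,1].max().round(4))
c=cams.capture("scene");cv2.imwrite("pics/s5.png",np.vstack([cv2.resize(c["image"][130:250,150:320],None,fx=4,fy=4)]))
print(s["clock"])
E
```

```text
0.138 [-0.2 -0.5 -0.2] 0.1377
0.126 [ 0.3 -2.  -0.7] 0.1252
0.114 [ 0.6 -0.8 -1.3] 0.1132
0.102 [ 0.7 -1.2  0.2] 0.1012
0.094 [ 0.5 -0.9 -0.1] 0.0934
0.091 [ 0.8 -2.  -0.2] 0.0908
0.09 [ 0.4 -1.3 -1.2] 0.09
0.089 [-0.3 -1.4 -0.4] 0.0889
0.088 [ 0.9 -1.5 -0.2] 0.0879
0.087 [-1.4 -0.9  1.7] 0.0874
0.086 [-1.9  0.9  6.9] 0.0872
0.06 20 x -0.1132 -0.1123 y -0.0231 0.0249
0.066 228 x -0.1548 -0.1108 y -0.0239 0.0244
0.072 449 x -0.154 -0.1121 y -0.0237 0.0243
0.078 119 x -0.1458 -0.1122 y -0.0233 0.0248
0.084 116 x -0.1399 -0.1118 y -0.0238 0.0245
0.09 114 x -0.1395 -0.1122 y -0.0234 0.0242
0.096 138 x -0.1398 -0.1119 y -0.0239 0.0248
0.102 130 x -0.1397 -0.1122 y -0.0234 0.0242
0.108 140 x -0.1398 -0.1121 y -0.024 0.0249
0.114 324 x -0.1397 -0.1046 y -0.0248 0.0246
0.12 164 x -0.1134 -0.1044 y -0.0244 0.0248
0.126 594 x -0.1133 -0.102 y -0.0248 0.0247
31.2833
```

View pics/w5.png

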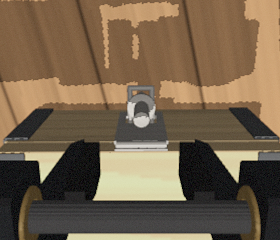

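View pics/s5.png

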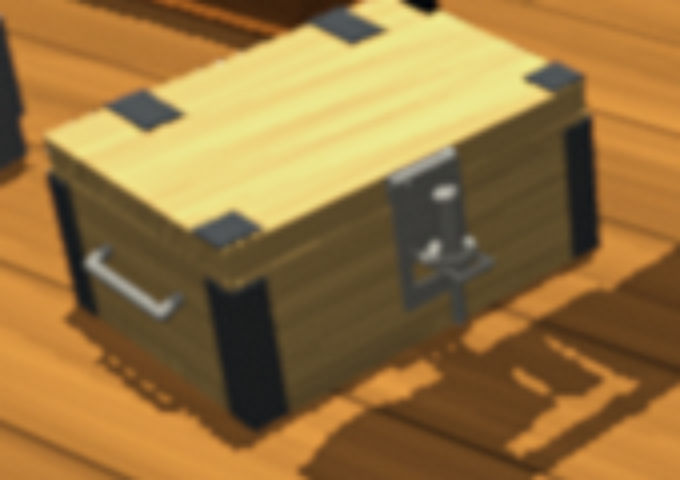

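Both pictures show the pin standing upright through the loop at (445,225) in the scene crop, with its collar on the bars. The hasp is flat, the lid is shut and the gripper is clear. I hand the job in.

```bash
python3 -c "
from cell import order
print(order.close_job())"
```

```text
the job is handed in; nothing more can be done
None
```

I handed the job in at about 31 s of the 64 s limit: the last pictures show the lid shut, the hasp flat over the staple, and the pin upright in the loop, released, with its collar on the bars; the judge's result was not shown.

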